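# Unlock the service cradle and take out the camera battery

## Robot

A 6-joint arm with a two-finger parallel gripper is mounted at the origin on the work surface. World frame = base frame: x ahead of the robot, y to its left, z up, the work surface at z = 0. Lengths are in m, angles in rad, forces in N, time in s.
With the tool pointing down it reaches from about 0.375 to 0.975 m from the base axis. Payload 3.8 kg.
Tool frame: the origin (TCP) lies on the centre line of the jaws, within the pads' length; the fingertips stand 14 mm ahead of it and the grasp point (between the pads) lies 5 mm behind it; z points along the fingers, y is the line along which they close (so a half turn about z gives the same grasp; the last joint's range is limited). The gripper opens to 85 mm and grips with 20 to 120 N. Pads are 22 mm wide; open, the fingers measure 114 mm over their backs; the gripper's body (76 mm by 85 mm) begins 54 mm behind the grasp point. The pads swing forward as they close: fully open they stand 13 mm farther back than shut.
Start: joints at [1.093, 0.264, 1.604, -0, 1.274, -0.037], TCP at [0.288, 0.61, 0.245] pointing down, gripper open.
Joint ranges: [-2.63, 2.63], [-0.94, 2.18], [0.31, 2.57], [-1.31, 4.45], [0, 2.66], [-2.55, 2.55]. Speed limits (rad/s): [2.57, 2.57, 3.14, 3.14, 3.14, 3.14].

## Interface

Orientations are given as a rotation vector (axis times angle).
In Python, from workcell import bot, eyes, spot_in gives the robot as it stands.
- The arm moves only by the tool carry_out, never from a script. Its argument "series" is text: rows parted by semicolons, each of 4 numbers parted by spaces: the shift along the world's x, y, z in m, then the turn about the world's z in degrees. In form: tx ty tz roll; .... A call has 1 to 20 rows; each row shifts and turns the commanded pose from where the row before left it; what a row does not reach is not made up. A row lasts 1/8 s, in which the tool goes at most 62.5 mm and 10.7 degrees, less where a joint would pass 70% of its speed; a pose out of reach is approached as far as the arm can. A call is refused whole if a number of a shift passes 0.0625 or a number of a turn 10.7, either way. A call with a gripper value outside its range is refused whole. "jaw" is the gripper command: -1 is shut, 1 is fully open, values between are in proportion, set as the call begins (left out, the last holds). The fingers move at their own pace and stop on an object; "grip_force" is the grip in N (left out, the last holds). Time passes only in rows, so rows that do not move let the fingers close. It gives the time, the measured TCP pose, the force, the opening and the grip force at its end, in the units of the state.
- bot.read_state(): the state, without advancing time (a new reading comes with each control period).
- eyes.read_camera(name): name is "side" or "top" or "wrist"; returns (picture, depth): 420x560x3 uint8, blue, green, red; 420x560 float32, m along the optical axis (not along the pixel's ray), 0 where there is no reading.
- eyes.get_calibration(name): a dict with "K" (3x3 intrinsics, pixels), "distortion" ([k1, k2, p1, p2, k3] as OpenCV has them; the pictures are not rectified), "position" and "rotation" of the camera in the world; the wrist camera has in their place "T_tool_cam" (4x4, takes a point from camera to tool coordinates, whose origin is the TCP and whose axes are the flange's). Camera axes: x right, y down, z forward; pixel columns grow to the right and rows downward; lengths in m; the calibration is good to about 2 mm. A picture is of the moment at which its call begins: read the wrist's pose just before it. get_calibration takes no time and is no camera call.
- bot.finish_job(): hands the job in; it is judged then, once.
Trained networks look in the newest picture that a camera, given by its name, has taken for a name from the list of things; names that differ only in an ending like _2 or _b are one class to them, and where a whole thing is asked for, a point or a joint stands for the part that bears it (a point fixed in the world has none). Each returns a list of dicts, best first, with "score" (0 to 1); they miss things now and then, are a little off and sometimes report something else, mostly with a low value. They report only what shows in the picture. A call takes as long as a camera call. They do not tell look-alikes from the thing itself.
- spot_in(camera, target): "rect" ([centre column, centre row, width, height] in pixels, round what is visible of it).
The state is a dict: "time": time; "q": joint angles; "joint_vel": joint speeds; "joint_torque": joint torques, N m; "tool_pos": TCP position; "tcp_rot": TCP orientation; "wrist_force": force on the tool from outside, world axes, zero at the start; "torque": the same for the moment, N m; "width": opening from 0.0 (shut) to 1.0 (fully open); "grip_force": force on a finger pad.
Only numpy, scipy, OpenCV 4.12 (cv2) and the standard library are available. Lean on these libraries where they do the work, as an engineer would, in place of code of your own. Each camera call takes 0.05 s, during which the arm holds its last target. There are 200 camera calls.

## Task

Free the camera battery from its sloping service cradle: slide the safety tab fully down its track, off the end of the steel gate, swing the gate right over so that it stands open by itself, then lift the battery out and set it down gently, flat and right way up, inside the shallow aluminium tray. Never force the gate against the tab, do not drop the battery, leave the tab and gate open and do not disturb the bottle, cutters or screwdriver.

Things in the scene. Friction and masses are not known exactly. Their poses are not given: they have to be found in the camera images.
- deck: Sloping grey deck of the fixed service cradle, 116 x 196 mm. Origin: middle of the battery seat on its surface, 62 mm above the bench. x points up the slope (35 degrees above level; seen from above 25 to 65 degrees to the left of straight ahead), y to the left of that, z square out of the deck. Seat: side rails 6 mm high, inner faces at y +-27 mm; end stops 12 mm high, inner faces at x +-35 mm.
- light_bar (a point): Middle of a fixed black light bar, 24 mm thick, 240 mm long, along deck y over the cradle at deck x = 70, z = 58 mm, on two upright 12 mm posts at y +-108 mm. It is in the way of a gripper that comes straight down on the battery: come in leaning, along the deck's z, and keep the spread of the fingers up the slope short.
- tab (a joint): How far the safety tab has been slid down the slope (deck -x), m: 0 to 0.004 at the start (locked), 0.026 at its end stop; the gate is free beyond 0.022. Stiff: about 2.5 N to slide, and it stays where it is left. It rides on a black cheek block at deck y 62 to 86 mm, x -62 to 26 mm, 34 mm high.
- tab_fin (a point): Grip point on the safety tab's upright steel fin: 14 mm thick (deck x), 18 mm wide (deck y), 28 mm high above a 26 x 20 mm carriage. The point is 10 mm below the fin's top, 18 mm above the carriage's top; with the tab at 0 it is at deck x -10, y 74, z 70 mm. From the carriage a nose (24 mm long) reaches 10 mm towards the gate, over the tip of the gate's bar.
- gate (a joint): Angle of the gate, rad: 0 closed across the battery, growing as its free end lifts off the deck and swings over to deck -y, 1.95 at its stop. Until the tab is released it lifts only about 1 degree. Friction (0.10 N m) holds it wherever it is left.
- gate_fin (a point): Grip point on the gate's upright steel fin, near the free end: 14 mm thick (deck x), 16 mm wide (y), rising 30 mm above the bar. The point is 10 mm below the fin's top; closed, at deck x -10, y 36, z 64 mm. The bar is 14 mm wide (x), 6 mm thick, passes 2 mm above the battery and runs 17 mm past the fin under the tab's nose. Fin to nose: 10 mm.
- gate_hinge (a point): Point on the gate's hinge line, which runs along deck x; it is at deck x -10, y -64, z 41 mm. The gate's grip point goes round it at a radius of 102.6 mm. The hinge sits on a black cheek block at deck y -76 to -56 mm, x -40 to 20 mm, 34 mm high.
- battery: Loose camera battery pack, a grey block with ribs, 64 mm (its x) x 46 mm (y) x 36 mm high (z), 0.2 to 0.45 kg. Origin: centre of its underside. In the cradle it lies on the deck with its axes along the deck's. Grip it across its 46 mm width. There is room for a finger of 25 mm on both sides.
- tray: Fixed shallow aluminium tray on the bench, 180 (x) x 160 (y) mm, walls 4 mm thick and 16 mm high, floor 4 mm thick. Origin: centre of its underside. It stands to the left or the right of the cradle.
- bottle: White square dispenser bottle, 60 x 60 x 180 mm, standing on the other side of the cradle. Origin: centre of its underside. Leave alone.
- cutters: Small side cutters with blue handles, about 130 mm long, 12 mm high, lying beyond the cradle. Leave alone.
- screwdriver: Screwdriver 160 mm long, lying on the bench beyond the cradle. Leave alone.
Not all that is in view belongs to the job. Several things have the shape of the battery; the one meant has the colours described above.

How it is judged:
By the outcome, as a careful person would: the job done as asked, in the order asked, and still so for the second after the job is handed in, with the robot touching nothing.
It also fails if it takes over 67 s, if anything falls off the work surface, if the arm or the gripper's body presses on something with over 40 N, if the wrist force passes 120 N, or if a joint passes its speed limit or range.

## Working session

There is one attempt and no reset: what is moved stays moved. The work goes in short steps, Python scripts to look and compute and a tool call to move; the robot and the scene stay as the last step left them, time stands still between calls to the robot, and variables do not carry over. Pictures are saved under pics/ and viewed, at most 10 in all, crops included, and the job is handed in when it is done.

Besides the shell and the picture viewer there is one more tool, called after "Emit:" as name(argument=value, ...), one argument or row to a line, values as JSON. carry_out: Moves the arm, as the interface text tells. Its arguments: {"type":"object","properties":{"series":{"type":"string"},"jaw":{"type":"number"},"grip_force":{"type":"number"}},"required":["series"]}

```bash
ls; mkdir -p pics; cat > h.py <<'E'
import numpy as np,cv2
from workcell import bot,eyes,spot_in
def cal(n):
    c=eyes.get_calibration(n);return c
def pose(n,st=None):
    c=cal(n)
    if 'T_tool_cam' in c:
        R=cv2.Rodrigues(np.array(st['tcp_rot'],float))[0];T=np.array(c['T_tool_cam'])
        return R@T[:3,:3],R@T[:3,3]+np.array(st['tool_pos']),c
    return np.array(c['rotation']),np.array(c['position']),c
def ray(n,px,P):
    R,t,c=P
    u=cv2.undistortPoints(np.array(px,float).reshape(-1,1,2),np.array(c['K']),np.array(c['distortion']))[:,0]
    return np.c_[u,np.ones(len(u))]
def world(n,px,d,P):
    return (ray(n,px,P)*np.array(d).reshape(-1,1))@P[0].T+P[1]
def proj(pts,P):
    R,t,c=P
    X=(np.atleast_2d(pts)-t)@R
    return cv2.projectPoints(X,np.zeros(3),np.zeros(3),np.array(c['K']),np.array(c['distortion']))[0][:,0]
E
python3 - <<'E'
from h import *
names=['deck','light_bar','tab','tab_fin','gate','gate_fin','gate_hinge','battery','tray','bottle','cutters','screwdriver']
st=bot.read_state();print({k:np.round(v,3).tolist() for k,v in st.items()})
for n in ['side','top','wrist']:
    im,d=eyes.read_camera(n);cv2.imwrite(f'pics/{n}0.png',im);np.save(f'pics/{n}0.npy',d)
    P=pose(n,st);print(n,np.round(P[1],3),np.round(P[0],3).tolist())
    if n!='wrist':
      for t in names:
        try:
          for r in spot_in(n,t)[:3]: 
            c=[int(v) for v in r['rect']];z=d[min(c[1],419),min(c[0],559)]
            print(n,t,round(r['score'],2),np.round(r['rect']),np.round(world(n,[r['rect'][:2]],[z],P)[0],3))
        except Exception as e: print(t,e)
a=cv2.imread('pics/side0.png');b=cv2.imread('pics/top0.png')
E
```

```text
pics
{'time': 0.0, 'q': [1.093, 0.265, 1.605, 0.0, 1.274, -0.037], 'joint_vel': [-0.001, 0.002, 0.0, 0.001, -0.001, -0.0], 'joint_torque': [-0.0, -51.512, -36.731, -0.0, 0.013, -0.0], 'tool_pos': [0.288, 0.61, 0.244], 'tcp_rot': [-0.687, -3.065, 0.003], 'wrist_force': [-0.334, -0.196, -0.428], 'torque': [0.034, 0.012, -0.036], 'grip_force': 0.0, 'width': 1.001}
side [ 0.396 -0.597  0.811] [-2.41, 0.306, -0.126]
side deck 0.87 [288. 212.  94.  67.] 0.247
side light_bar 0.76 [289. 213. 114. 100.] 0.244
side tab 0.54 [251. 204.  19.  11.] 0.435
side tab_fin 0.45 [254. 204.  18.  14.] 0.42
side tab_fin 0.42 [287. 214.  56.  25.] 0.255
side gate 0.73 [286. 213.  48.  16.] 0.26
side gate 0.51 [249. 204.  20.  15.] 0.446
side gate_fin 0.87 [286. 214.  53.  25.] 0.259
side gate_hinge 0.56 [287. 209.  51.  18.] 0.251
side battery 0.96 [196. 240.  32.  33.] 0.765
side battery 0.95 [310. 302.  32.  31.] 0.21
side battery 0.94 [285. 210.  24.  32.] 0.263
side tray 0.81 [220. 149.  66.  51.] 0.612
side bottle 0.83 [274. 374.  43.  69.] 0.422
side cutters 0.97 [375. 202.  54.  25.] -0.31
side screwdriver 0.61 [385. 258.  73.   8.] -0.251
top [0.468 0.015 1.185] [-2.172, 2.163, -0.115]
top deck 0.84 [271. 217.  66.  82.] 0.425
top light_bar 0.88 [271. 217.  95. 101.] 0.424
top tab 0.51 [273. 242.  17.  13.] 0.555
top tab_fin 0.62 [271. 244.  16.  18.] 0.575
top gate 0.82 [286. 215.  27.  46.] 0.336
top gate_fin 0.63 [288. 217.  31.  41.] 0.331
top gate_hinge 0.79 [288. 217.  28.  44.] 0.331
top battery 0.91 [280. 217.  32.  29.] 0.375
top battery 0.86 [356. 221.  27.  27.] -0.05
top battery 0.78 [278. 296.  28.  27.] 0.843
top tray 0.67 [165. 253.  62.  67.] 1.285
top bottle 0.91 [418. 262.  47.  26.] -0.109
top cutters 0.55 [270. 135.  33.  42.] -0.076
top screwdriver 0.71 [330. 151.  20.  56.] -0.339
wrist [0.227 0.639 0.372] [[0.426, 0.871, 0.245], [0.905, -0.41, -0.117], [-0.001, 0.271, -0.963]]
```

View pics/top0.png

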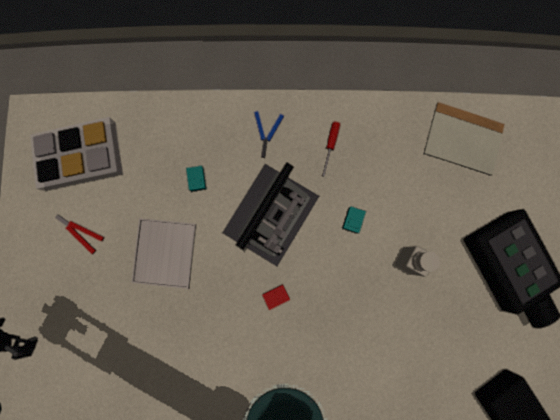

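View pics/side0.png

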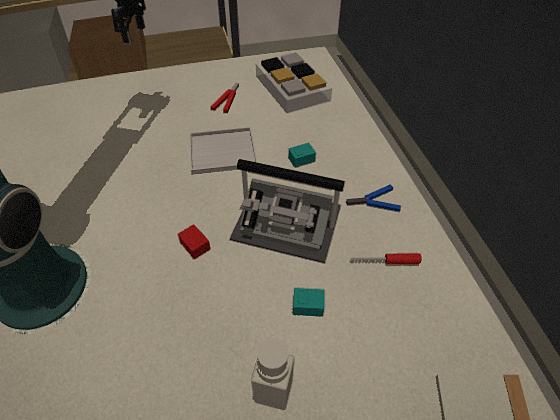

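Top picture: the cradle is at (271,217), with its light bar running from (290,168) to (240,247). The grey battery in it is at (280,217). Look-alikes are the red block (277,296), the teal blocks (355,220) and (196,178), and the six blocks in the box near (75,150). The tray is at (165,253), left of the cradle, and the bottle is at (418,262). The grey ribbed block in the cradle is the one I want. The side picture agrees: cradle (288,212), tray (222,150).

```bash
sed -i "s/return np.array(c\['rotation'\])/return cv2.Rodrigues(np.array(c['rotation'],float))[0] if np.size(c['rotation'])==3 else np.array(c['rotation'])/" h.py
python3 - <<'E'
from h import *
for n,L in {'top':dict(deck=(271,217),bat=(280,217),tray=(165,253),bottle=(418,262),barA=(290,168),barB=(240,247),tab=(271,243)),'side':dict(bat=(285,210),tray=(222,150),tabfin=(247,204),gatefin=(268,205),barA=(240,166),barB=(341,184))}.items():
    P=pose(n);d=np.load(f'pics/{n}0.npy');print(n,np.round(P[0],2).tolist(),P[2]['K'][0])
    for k,p in L.items(): print(k,np.round(world(n,[p],[d[p[1],p[0]]],P)[0],3))
P=pose('top');d=np.load('pics/top0.npy')
# tray corners
for p in [(139,221),(195,221),(190,287),(135,283)]: print(np.round(world('top',[p],[d[p[1],p[0]]],P)[0],3))
E
```

```text
top [[0.0, -0.99, 0.11], [-1.0, -0.0, -0.0], [0.0, -0.11, -0.99]] [425.0037537    0.         279.66627269]
deck [0.566 0.037 0.101]
bat [0.567 0.014 0.091]
tray [0.472 0.333 0.007]
bottle [ 0.452 -0.321  0.16 ]
barA [ 0.682 -0.01   0.158]
barB [0.488 0.11  0.158]
tab [0.499 0.037 0.102]
side [[0.97, -0.19, 0.17], [-0.25, -0.73, 0.63], [0.01, -0.66, -0.75]] [429.75194236   0.         282.20908986]
bat [0.565 0.001 0.095]
tray [0.471 0.338 0.004]
tabfin [0.484 0.017 0.119]
gatefin [0.527 0.003 0.119]
barA [0.487 0.101 0.155]
barB [ 0.684 -0.012  0.16 ]
[0.561 0.408 0.015]
[ 0.563  0.252 -0.   ]
[ 0.379  0.263 -0.003]
[ 0.388  0.419 -0.001]
```

```bash
python3 - <<'E'
from h import *
st=bot.read_state();R=cv2.Rodrigues(np.array(st['tcp_rot']))[0];print(np.round(R,3).tolist())
print(np.degrees(np.arctan2(R[1,0],R[0,0])),np.degrees(np.arctan2(R[1,1],R[0,1])))
T=np.array(cal('wrist')['T_tool_cam']);print(np.round(T,3).tolist(),cal('wrist')['K'][0])
E
```

```text
[[-0.904, 0.427, 0.0], [0.427, 0.904, -0.0], [-0.0, 0.0, -1.0]]
154.74564117882312 64.74564121142711
[[0.0, -0.962, -0.271, 0.067], [1.0, 0.0, 0.001, -0.0], [-0.001, -0.271, 0.962, -0.128], [0.0, 0.0, 0.0, 1.0]] [322.16524994   0.         282.39700081]
```

Emit:
carry_out(
  series="0.02 -0.0575 0.006 -0.7;0.02 -0.0575 0.006 -0.7;0.02 -0.0575 0.006 -0.7;0.02 -0.0575 0.006 -0.7;0.02 -0.0575 0.006 -0.7;0.025 -0.0575 0.006 -0.7;0.03 -0.0575 0.006 -0.7;0.03 -0.0575 0.006 -0.7;0.03 -0.0575 0.006 -0.7;0.03 -0.0575 0.006 -0.4;0 0 0 0",
  jaw=-0.1,
)

```text
time: 2.72
tool_pos: [0.5297, 0.0414, 0.3049]
tcp_rot: [0.873, 3.016, -0.001]
wrist_force: [-0.5, 0.7, 0.6]
width: 0.449
grip_force: 0.0
```

```bash
python3 - <<'E'
from h import *
st=bot.read_state();print({k:np.round(st[k],3).tolist() for k in ['time','q','tool_pos','tcp_rot','width','wrist_force']})
im,d=eyes.read_camera('wrist');cv2.imwrite('pics/w1.png',im);np.savez('pics/w1.npz',d=d,rot=st['tcp_rot'],pos=st['tool_pos'],im=im)
for t in ['tab_fin','tab','gate','gate_fin','battery','light_bar']:
    for r in spot_in('wrist',t)[:2]: print(t,round(r['score'],2),np.round(r['rect']))
cv2.imwrite('pics/w1v.png',cv2.resize(im,(784,588),interpolation=cv2.INTER_CUBIC))
E
```

```text
{'time': 2.725, 'q': [0.032, -0.043, 1.834, -0.001, 1.35, -0.975], 'tool_pos': [0.53, 0.041, 0.305], 'tcp_rot': [0.873, 3.016, -0.001], 'width': 0.449, 'wrist_force': [-0.524, 0.651, 0.626]}
tab_fin 0.65 [256. 159.  44.  29.]
tab 0.57 [256. 160.  45.  28.]
gate 0.64 [268. 229.  45. 108.]
gate_fin 0.85 [268. 227.  44. 105.]
battery 0.72 [162. 275.  50.  48.]
battery 0.69 [285. 222.  58.  46.]
light_bar 0.74 [299. 229. 142. 244.]
```

View pics/w1v.png

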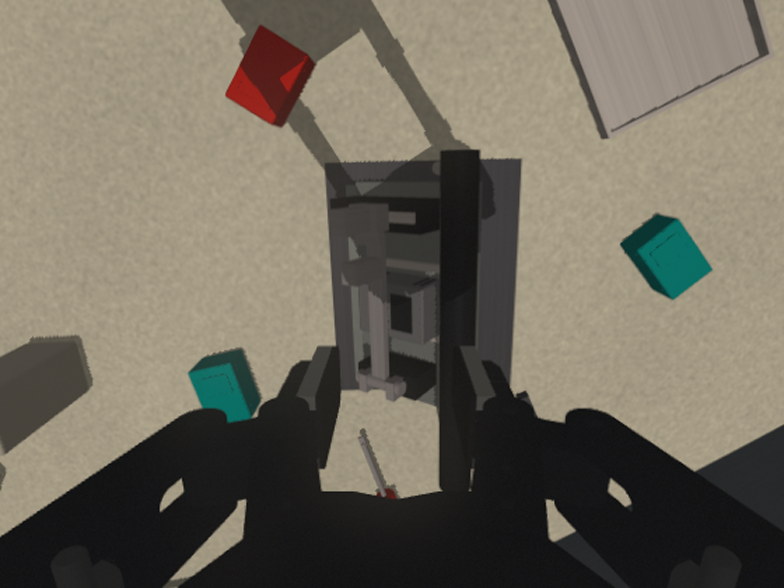

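Wrist picture (1.4x view): tab fin at about (358,222), gate fin at (362,262), gate bar running down to the hinge at (383,385), and the grey battery under the bar at (405,305). The light bar is a vertical black strip at column 460. The grey battery sits under the gate, so the choice is confirmed. Next I'll fit the cradle pose by matching a box model to the depth images.

```bash
cat > fit.py <<'E'
from h import *
from scipy.optimize import minimize
def boxes(t,bat=True,gate=True):
    B=[(58,82,-120,120,46,70),(-62,26,62,86,0,34),(-40,20,-76,-56,0,34),(-23-t,3-t,64,84,34,52),(-17-t,-3-t,65,83,52,80)]
    if bat: B.append((-32,32,-23,23,0,36))
    if gate: B+=[(-17,-3,-58,59,38,44),(-17,-3,28,44,44,74)]
    return np.array(B)/1000.
def frame(p):
    f,sl=p[3],p[4];X=np.array([np.cos(f)*np.cos(sl),np.sin(f)*np.cos(sl),np.sin(sl)]);Y=np.array([-np.sin(f),np.cos(f),0])
    return np.c_[X,Y,np.cross(X,Y)],np.array(p[:3])
def cast(p,D,C,B):
    R,o=frame(p);d=D@R;c=(C-o)@R
    t=np.where(d[:,2]<0,-c[2]/d[:,2],9.)
    for b in B:
        lo=(b[0::2]-c)/d;hi=(b[1::2]-c)/d
        a=np.minimum(lo,hi).max(1);e=np.maximum(lo,hi).min(1)
        t=np.where((a<e)&(a>0)&(a<t),a,t)
    return t
def data(n,d,P,roi,step=1):
    c0,c1,r0,r1=roi;v,u=np.mgrid[r0:r1:step,c0:c1:step];z=d[v,u].ravel();px=np.c_[u.ravel(),v.ravel()]
    D=ray(n,px,P)@P[0].T;k=z>0.2
    return D[k],P[1],z[k]
def fit(views,p0,fixslope=True,**kw):
    def cost(p):
        q=np.r_[p[:4],np.radians(35)+p[4]*0];B=boxes(p[4]*1000,**kw)
        return sum(np.mean(np.minimum(abs(cast(q,D,C,B)-z),.012)) for D,C,z in views)/len(views)
    best=None
    s=np.array([.01,.01,.005,.05,.004])
    for rep in range(3):
        x0=p0 if best is None else best.x
        sim=np.vstack([x0]+[np.array(x0)+s[i]*np.eye(5)[i]*(1 if rep!=1 else -.5) for i in range(5)])
        best=minimize(cost,x0,method='Nelder-Mead',options=dict(initial_simplex=sim,maxiter=500,xatol=1e-5,fatol=1e-7))
    return best
E
python3 - <<'E'
from fit import *
w=np.load('pics/w1.npz');st=dict(tcp_rot=w['rot'],tool_pos=w['pos'])
p0=[.572,.03,.062,np.radians(58.3),.002]
V={'wrist':data('wrist',w['d'],pose('wrist',st),(238,368,116,250)),
   'top':data('top',np.load('pics/top0.npy'),pose('top'),(225,315,167,262)),
   'side':data('side',np.load('pics/side0.npy'),pose('side'),(236,340,162,255))}
for k in list(V)+['all']:
    b=fit(list(V.values()) if k=='all' else [V[k]],p0);print(k,np.round(b.x,4),np.degrees(b.x[3]).round(2),round(b.fun,5))
E
```

```text
wrist [0.5785 0.0314 0.0607 1.0269 0.0031] 58.84 0.00497
top [0.5773 0.0321 0.0614 1.0317 0.0029] 59.11 0.00784
side [0.5765 0.0311 0.0614 1.029  0.0029] 58.96 0.00534
all [0.5777 0.0313 0.0608 1.027  0.0028] 58.84 0.00619
```

```bash
cat > g.py <<'E'
import numpy as np
O=np.array([.5777,.0313,.0613]);F=np.radians(58.9);A=np.radians(35)
S=np.array([np.cos(F),np.sin(F),0]);Y=np.array([-np.sin(F),np.cos(F),0]);H=np.array([0,0,1.])
X=np.cos(A)*S+np.sin(A)*H;Z=np.cos(A)*H-np.sin(A)*S
def w(x,y,z): return O+(x*X+y*Y+z*Z)/1000
def todeck(p): return np.array([X,Y,Z])@(np.array(p)-O)*1000
E
python3 - <<'E'
from g import *
f=w(-13,74,70);print('tabfin',f.round(4),'S',S.round(3),'Y',Y.round(3),'X',X.round(3),'Z',Z.round(3))
a=f+.001*S+.011*H;print('tcp at tab',a.round(4),(a-[.5297,.0414,.3049]).round(4))
print('gatefin',w(-10,36,64).round(4))
E
```

```text
tabfin [0.4881 0.026  0.1112] S [0.517 0.856 0.   ] Y [-0.856  0.517  0.   ] X [0.423 0.701 0.574] Z [-0.296 -0.491  0.819]
tcp at tab [0.4886 0.0269 0.1222] [-0.0411 -0.0145 -0.1827]
gatefin [0.5237 0.0114 0.108 ]
```

Emit:
carry_out(
  series="-0.02 -0.007 -0.03 0.9;-0.021 -0.0075 -0.035 0;0 0 -0.035 0;0 0 -0.02 0;0 0 0 0;0 0 0 0",
)

```text
time: 3.82
tool_pos: [0.4875, 0.0314, 0.1853]
tcp_rot: [0.839, 3.026, 0.001]
wrist_force: [-0.3, -0.4, 0.6]
width: 0.447
grip_force: 0.0
```

```bash
python3 - <<'E'
from fit import *
st=bot.read_state();print({k:np.round(st[k],4).tolist() for k in ['time','tool_pos','tcp_rot','width']})
im,d=eyes.read_camera('wrist');np.savez('pics/w2.npz',d=d,rot=st['tcp_rot'],pos=st['tool_pos'])
P=pose('wrist',st)
from g import *
for nm,c,hh in [('tab',(-13,74),(9,7)),('gate',(-10,36),(8,7))]:
    z0=80 if nm=='tab' else 74
    pts=[w(c[0]+sx*7,c[1]+sy*hh[0],z0) for sx,sy in [(-1,-1),(1,-1),(1,1),(-1,1)]]
    q=proj(pts,P);cv2.polylines(im,[q.astype(int)],True,(0,255,0) if nm=='tab' else (0,255,255),1)
cv2.imwrite('pics/w2.png',cv2.resize(im,(784,588)))
E
```

```text
{'time': 3.825, 'tool_pos': [0.4875, 0.0314, 0.1853], 'tcp_rot': [0.8388, 3.0261, 0.0007], 'width': 0.4475}
```

View pics/w2.png

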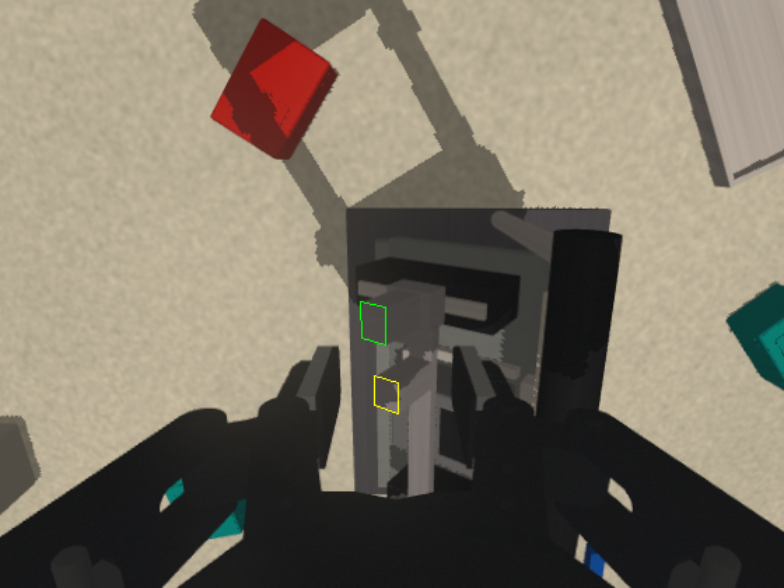

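The outlines land on the tops of the fins (tab fin at (373,323), gate fin at (386,395) in the view), so the fit holds. Going down to straddle the tab fin.

Emit:
carry_out(
  series="0.001 -0.0045 -0.02 0;0 0 -0.025 0;0 0 -0.018 0;0 0 0 0;0 0 0 0",
)

```text
time: 4.5
tool_pos: [0.4888, 0.0263, 0.1222]
tcp_rot: [0.84, 3.026, 0.001]
wrist_force: [0.3, -0.1, 0.2]
width: 0.451
grip_force: 0.0
```

Emit:
carry_out(
  series="-0.0025 -0.004 0 0;-0.002 -0.0035 0 0;0 0 0 0;0 0 0 0",
)

```text
time: 5.0
tool_pos: [0.4836, 0.0186, 0.1215]
tcp_rot: [0.841, 3.026, 0.0]
wrist_force: [0.1, 0.5, 0.1]
width: 0.449
grip_force: 0.2
```

Emit:
carry_out(
  series="-0.0017 -0.0028 -0.0023 0;-0.0017 -0.0028 -0.0023 0;-0.0017 -0.0028 -0.0023 0;0 0 0 0;0 0 0 0",
)

```text
time: 5.62
tool_pos: [0.478, 0.0102, 0.114]
tcp_rot: [-0.841, -3.026, 0.001]
wrist_force: [-0.1, -0.9, 0.3]
width: 0.451
grip_force: 0.2
```

Emit:
carry_out(
  series="-0.0017 -0.0028 -0.0023 0;-0.0017 -0.0028 -0.0023 0;-0.0017 -0.0028 -0.0023 0;-0.0017 -0.0028 -0.0023 0",
)

```text
time: 6.12
tool_pos: [0.4735, 0.0016, 0.1072]
tcp_rot: [0.844, 3.024, 0.011]
wrist_force: [-1.2, 17.7, 18.8]
width: 0.451
grip_force: 11.3
```

```bash
python3 - <<'E'
from fit import *
st=bot.read_state();print({k:np.round(st[k],4).tolist() for k in ['time','tool_pos','wrist_force']})
im,d=eyes.read_camera('wrist');np.savez('pics/w3.npz',d=d,rot=st['tcp_rot'],pos=st['tool_pos'])
P=pose('wrist',st)
from g import *
for t in [3,8,13,18,23,26]:
    pts=[w(-10-t+sx*7,74+sy*9,80) for sx,sy in [(-1,-1),(1,-1),(1,1),(-1,1)]]
    cv2.polylines(im,[proj(pts,P).astype(int)],True,(0,255-8*t,10*t),1)
cv2.imwrite('pics/w3.png',cv2.resize(im[130:340,150:430],(784,588)))
E
```

```text
{'time': 6.125, 'tool_pos': [0.4735, 0.0016, 0.1072], 'wrist_force': [-1.2356, 17.7395, 18.7584]}
```

View pics/w3.png

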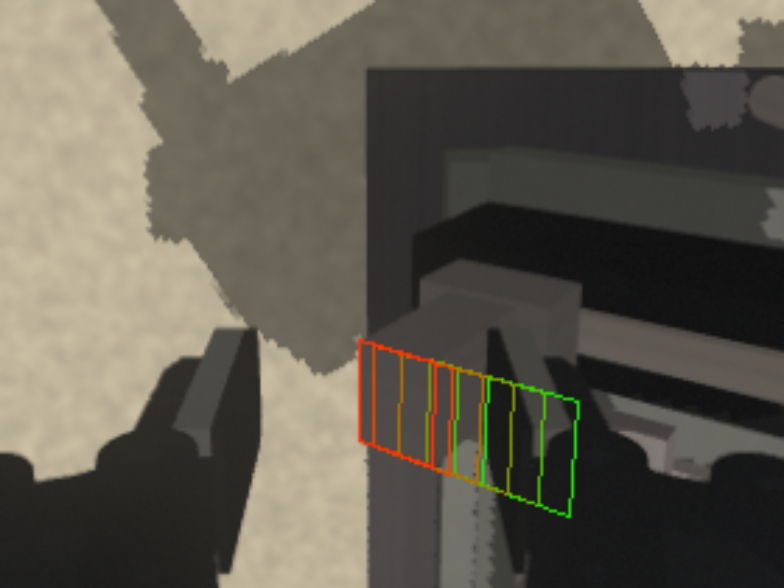

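The tab's fin has its edge on the t = 26 mm outline (left edge at (360,340) in the crop). The 25 N reaction along +X shows it has reached its end stop. Backing off and moving over the gate fin.

Emit:
carry_out(
  series="0.0025 0.004 0.0035 0;0.001 0.0015 0.012 0;0 0 0.03 0;0 0 0.025 0;0.025 0.0045 0 0;0.0225 0.0005 0 0;0 0 0 0;0 0 0 0",
)

```text
time: 7.18
tool_pos: [0.5214, 0.0093, 0.1752]
tcp_rot: [-0.841, -3.025, 0.001]
wrist_force: [-0.4, -1.4, 0.3]
width: 0.449
grip_force: 0.0
```

```bash
python3 - <<'E'
from fit import *
from g import *
st=bot.read_state();print({k:np.round(st[k],4).tolist() for k in ['time','tool_pos','tcp_rot','wrist_force']},(np.array([.5244,.0125,.111])-st['tool_pos']).round(4))
# arc in world, grip point
def gp(th): a=np.arctan2(23,100)+th; return w(-10,-64+102.6*np.cos(a),41+102.6*np.sin(a))
ths=np.linspace(0,1.95,17);P=np.array([gp(t) for t in ths])
print(np.diff(P,axis=0).round(4).tolist());print(P[-1].round(4))
V=[data('top',eyes.read_camera('top')[1],pose('top'),(225,315,167,262)),data('side',eyes.read_camera('side')[1],pose('side'),(236,340,162,255))]
q=[*O,F,A]
for k in [-1,0,1]: 
  pass
for i,n in enumerate(['top','side']):
  D,C,z=V[i];c=[np.mean(np.minimum(abs(cast(q,D,C,boxes(t))-z),.012)) for t in range(0,31,2)];print(n,(np.array(c)*1e5).round(1))
E
```

```text
{'time': 7.175, 'tool_pos': [0.5214, 0.0093, 0.1752], 'tcp_rot': [-0.8408, -3.0251, 0.0013], 'wrist_force': [-0.3663, -1.3603, 0.2744]} [ 0.003   0.0032 -0.0642]
[[-0.0005, -0.0077, 0.0098], [0.0009, -0.0082, 0.0094], [0.0022, -0.0086, 0.0088], [0.0036, -0.0088, 0.0081], [0.0048, -0.0089, 0.0073], [0.006, -0.0089, 0.0064], [0.0072, -0.0087, 0.0054], [0.0082, -0.0084, 0.0043], [0.0091, -0.008, 0.0031], [0.0098, -0.0075, 0.0019], [0.0104, -0.0068, 0.0007], [0.0109, -0.0061, -0.0006], [0.0112, -0.0053, -0.0018], [0.0113, -0.0043, -0.003], [0.0113, -0.0034, -0.0042], [0.0111, -0.0023, -0.0053]]
[ 0.6411 -0.1005  0.1583]
top [1095.8 1095.8 1095.8 1095.7 1095.4 1094.9 1094.5 1093.5 1092.2 1090.8
 1089.  1086.9 1084.6 1083.6 1085.9 1088.5]
side [632.4 630.9 629.5 628.3 627.4 626.9 626.3 624.8 622.8 620.8 618.7 616.2
 613.2 610.1 611.4 614.8]
```

Both fixed views give the tab at 26 mm. Going down on the gate fin and closing lightly.

Emit:
carry_out(
  series="0.003 0.003 -0.02 0;0 0 -0.025 0;0 0 -0.019 0;0 0 0 0",
)

```text
time: 7.78
tool_pos: [0.5232, 0.0126, 0.1099]
tcp_rot: [-0.84, -3.023, 0.002]
wrist_force: [-0.1, 0.1, -0.6]
width: 0.449
grip_force: 0.0
```

Emit:
carry_out(
  series="0 0 0 0;0 0 0 0;0 0 0 0;0 0 0 0;0 0 0 0",
  jaw=-1,
  grip_force=25,
)

```text
time: 8.4
tool_pos: [0.5254, 0.0129, 0.1121]
tcp_rot: [-0.841, -3.026, -0.001]
wrist_force: [-4.5, 2.7, 4.0]
width: 0.295
grip_force: 24.6
```

Emit:
carry_out(
  series="-0.0005 -0.008 0.010 0;0.001 -0.008 0.0095 0;0.002 -0.0085 0.009 0;0.0035 -0.009 0.008 0;0 0 0 0",
)

```text
time: 9.02
tool_pos: [0.5321, -0.021, 0.1498]
tcp_rot: [0.842, 3.026, 0.001]
wrist_force: [-5.3, 2.1, 6.5]
width: 0.248
grip_force: 25.2
```

```bash
python3 - <<'E'
from fit import *
st=bot.read_state();im,d=eyes.read_camera('side')
cv2.imwrite('pics/s4.png',cv2.resize(im[140:270,190:380],(800,547),interpolation=cv2.INTER_CUBIC))
E
```

```text
(no output)
```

View pics/s4.png

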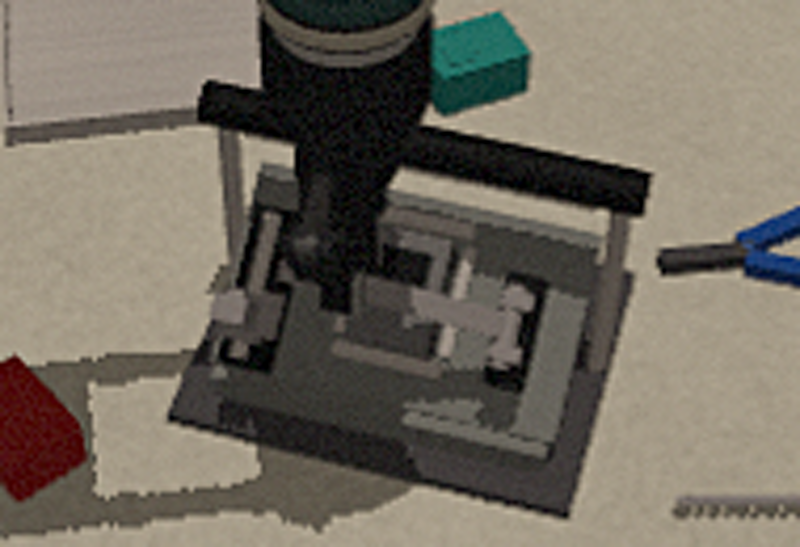

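The gate has come off with the fin: its bar now runs from the hinge at (510,320) up to the fin at (370,285), and the tab is clear at the left, near (235,310). Continuing round the arc.

Emit:
carry_out(
  series="0.0045 -0.009 0.006 0;0.006 -0.009 0.0055 0;0.007 -0.0085 0.005 0;0.008 -0.0085 0.004 0;0 0 0 0",
)

```text
time: 9.7
tool_pos: [0.5592, -0.0574, 0.1706]
tcp_rot: [0.841, 3.022, -0.001]
wrist_force: [-1.6, -1.6, 6.1]
width: 0.207
grip_force: 25.4
```

Emit:
carry_out(
  series="0.009 -0.008 0.003 0;0.010 -0.0075 0.0015 0;0.0105 -0.007 0.0005 0;0.011 -0.006 -0.001 0;0 0 0 0",
)

```text
time: 10.32
tool_pos: [0.5994, -0.0877, 0.1756]
tcp_rot: [0.838, 3.022, -0.007]
wrist_force: [-4.2, -7.1, 12.7]
width: 0.192
grip_force: 24.0
```

```bash
python3 - <<'E'
from fit import *
st=bot.read_state();im,d=eyes.read_camera('side');im2,_=eyes.read_camera('wrist')
a=cv2.resize(im[140:270,200:380],(800,578),interpolation=cv2.INTER_CUBIC)[:,:]
b=cv2.resize(im2[:,100:480],(400,442))
cv2.imwrite('pics/s5.png',np.hstack([cv2.resize(a,(400,289),interpolation=cv2.INTER_AREA) if 0 else cv2.copyMakeBorder(cv2.resize(im[150:260,220:340],(400,367),interpolation=cv2.INTER_CUBIC),0,75,0,0,cv2.BORDER_CONSTANT),b]))
E
```

```text
(no output)
```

View pics/s5.png

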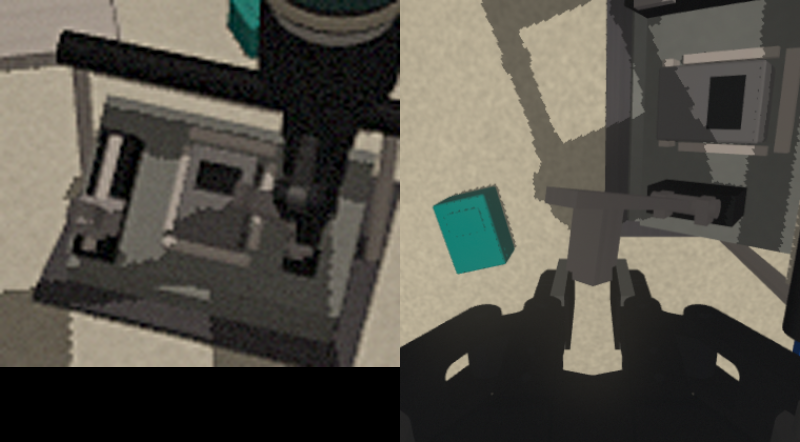

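Wrist view: the gate now stands nearly upright, with the bar edge-on at (600,195) and the fin held by its tip between the pads at (595,270). The battery is uncovered at (715,100). Continuing round.

Emit:
carry_out(
  series="0.011 -0.0055 -0.002 0;0.0115 -0.0045 -0.003 0;0.0115 -0.0035 -0.004 0;0 0 0 0",
)

```text
time: 10.92
tool_pos: [0.6345, -0.1026, 0.1663]
tcp_rot: [0.837, 3.019, -0.01]
wrist_force: [1.3, -12.3, 7.3]
width: 0.192
grip_force: 24.6
```

```bash
python3 - <<'E'
from fit import *
from g import *
st=bot.read_state();im,d=eyes.read_camera('wrist');P=pose('wrist',st)
v,u=np.mgrid[60:300,180:460];v=v.ravel();u=u.ravel();z=d[v,u];k=(z>.1)&(z<.4)
q=(world('wrist',np.c_[u,v][k],z[k],P)-O)@np.c_[X,Y,Z]*1000
print(todeck(st['tool_pos']).round(1),st['width'])
# gate points: x in -20..0, z>60, 
m=(abs(q[:,0]+10)<9)&(q[:,2]>55)&(q[:,1]<0);g=q[m];print(len(g))
for lo in range(55,175,10):
    s=g[(g[:,2]>=lo)&(g[:,2]<lo+10)]
    if len(s)>5: print(lo,len(s),np.percentile(s[:,1],[2,50,98]).round(1))
E
```

```text
[  -9.7 -117.8  135. ] 0.19177762242621366
9137
55 154 [-69.8 -64.6 -63.4]
65 191 [-71.6 -66.2 -65. ]
75 209 [-73.1 -67.8 -66.5]
85 244 [-74.7 -69.3 -68. ]
95 268 [-75.9 -70.7 -69.6]
105 322 [-77.4 -72.  -70.7]
115 461 [-125.1  -73.9  -72.3]
125 1048 [-122.5  -86.6  -74. ]
135 2447 [-113.2  -98.   -75.7]
145 1510 [-115.3  -88.   -77. ]
155 1586 [-113.6  -82.6  -78.5]
165 512 [-112.3 -106.8  -80.2]
```

Emit:
carry_out(
  series="0.0115 -0.003 -0.005 0;0.011 -0.0025 -0.0055 0;0 0 0 0;0 0 0 0",
)

```text
time: 11.48
tool_pos: [0.6556, -0.1079, 0.1547]
tcp_rot: [0.838, 3.021, -0.01]
wrist_force: [-0.7, -10.5, 4.5]
width: 0.17
grip_force: 24.2
```

```bash
cat > gate.py <<'E'
from fit import *
from g import *
st=bot.read_state();im,d=eyes.read_camera('wrist');P=pose('wrist',st)
v,u=np.mgrid[20:400,100:500];v=v.ravel();u=u.ravel();z=d[v,u];k=(z>.1)&(z<.4)
q=(world('wrist',np.c_[u,v][k],z[k],P)-O)@np.c_[X,Y,Z]*1000
print(todeck(st['tool_pos']).round(1),st['width'],st['wrist_force'])
m=(abs(q[:,0]+10)<9)&(q[:,2]>55)&(q[:,2]<115)&(q[:,1]<-55)&(q[:,1]>-110);g=q[m]
L=[(lo+5,np.percentile(g[(g[:,2]>=lo)&(g[:,2]<lo+10),1],90)) for lo in range(55,115,10) if ((g[:,2]>=lo)&(g[:,2]<lo+10)).sum()>20]
L=np.array(L);print(len(g));s=np.polyfit(L[:,0],L[:,1],1);print('theta',np.pi/2-np.arctan(s[0]))
E
python3 gate.py
```

```text
[ -11.1 -138.6  121.8] 0.16985378449445346 [ -0.70325574 -10.54598413   4.52788151]
2382
theta 1.9505681222566489
```

Gate angle measured at 1.95 rad, at its stop. Releasing, rising, and turning -90° for the battery, with the closing line along deck y.

Emit:
carry_out(
  series="0 0 0 0;0 0 0 0;0 0 0 0;0 0 0.02 0;0 0 0.035 0;0 0 0.035 0;-0.014 0.006 0 -10;-0.014 0.006 0 -10;-0.014 0.006 0 -10;-0.014 0.006 0 -10;-0.014 0.006 0 -10;-0.014 0.006 0 -10;-0.014 0.006 0 -10;-0.014 0.006 0 -10;-0.014 0.006 0 -10;0 0 0 0;0 0 0 0",
  jaw=-0.1,
)

```text
time: 13.65
tool_pos: [0.5288, -0.0494, 0.2443]
tcp_rot: [2.731, 1.549, 0.002]
wrist_force: [-0.3, 0.8, 0.3]
width: 0.452
grip_force: 0.0
```

```bash
python3 - <<'E'
from fit import *
from g import *
st=bot.read_state();R=cv2.Rodrigues(np.array(st['tcp_rot']))[0];print('yaw y',np.degrees(np.arctan2(R[1,1],R[0,1])),np.round(st['q'],2),np.round(st['tool_pos'],4),todeck(st['tool_pos']).round(1),np.round(R[:,2],3))
im,d=eyes.read_camera('wrist');P=pose('wrist',st);cv2.imwrite('pics/w6.png',cv2.resize(im,(784,588)))
v,u=np.mgrid[0:420,0:560];v=v.ravel();u=u.ravel();z=d[v,u];k=(z>.18)&(z<.6)
q=(world('wrist',np.c_[u,v][k],z[k],P)-O)@np.c_[X,Y,Z]*1000
b=q[(abs(q[:,2]-36)<4)&(abs(q[:,0])<45)&(abs(q[:,1])<30)]
print('bat',len(b),np.percentile(b,[1,50,99],axis=0).round(1).tolist())
l=q[(abs(q[:,0]-70)<25)&(abs(q[:,1])<60)&(q[:,2]>40)]
print('bar',len(l),np.percentile(l,[.5,50,99.5],axis=0).round(1).tolist() if len(l) else '')
g=q[(q[:,2]>50)&(q[:,1]<-50)&(abs(q[:,0]+10)<12)]
print('gate',len(g),np.percentile(g,[1,50,99],axis=0).round(1).tolist() if len(g) else '')
im,d=eyes.read_camera('top')
V=data('top',d,pose('top'),(225,315,167,262),1)
q=(V[1]+V[0]*V[2][:,None]-O)@np.c_[X,Y,Z]*1000
b=q[(abs(q[:,2]-36)<5)&(abs(q[:,0])<45)&(abs(q[:,1])<30)]
print('top bat',len(b),np.percentile(b,[2,50,98],axis=0).round(1).tolist())
# tray
V=data('top',d,pose('top'),(120,215,205,300),1);q=V[1]+V[0]*V[2][:,None]
r=q[(q[:,2]>.012)&(q[:,2]<.03)];c=cv2.minAreaRect((r[:,:2]*1000).astype(np.float32));print('tray rim',len(r),c)
E
```

```text
yaw y -30.875961101918314 [-0.14 -0.01  1.91 -0.    1.24  0.4 ] [ 0.5288 -0.0494  0.2443] [2.76e+01 1.00e-01 2.04e+02] [ 0.002 -0.    -1.   ]
bat 3642 [[-33.3, -23.9, 32.9], [3.3, -1.4, 35.8], [29.4, 21.1, 37.4]]
bar 8415 [[55.9, -59.4, 55.4], [74.8, -0.2, 67.9], [82.5, 59.4, 71.4]]
gate 3878 [[-16.7, -132.3, 52.2], [-4.2, -98.7, 124.5], [-2.0, -65.8, 157.0]]
top bat 126 [[-2.1, -20.0, 31.8], [22.1, 7.8, 36.2], [31.1, 22.2, 39.3]]
tray rim 377 ((472.351318359375, 337.1650390625), (163.18743896484375, 180.00965881347656), 84.7921142578125)
```

View pics/w6.png

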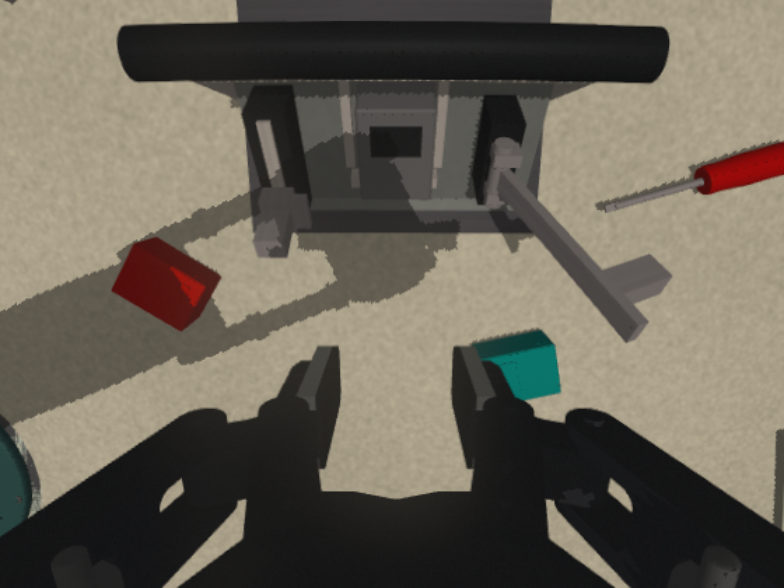

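Wrist picture: the gate stands open on the right (bar from (505,165) to (635,330)). The tab is down its track at (275,225), and the grey battery with its dark window is free at (395,140). The light bar is a round cylinder along the top, so a short-spread approach along deck z will clear it. Opening to about 60 mm and going in along deck z.

Emit:
carry_out(
  series="0 -0.002 -0.03 0;0 0 -0.03 0;0 0 -0.025 0;0 0 0 0;0.004 0.007 -0.0115 0;0.004 0.007 -0.0115 0;0.004 0.007 -0.0115 0;0.004 0.007 -0.0115 0;0.004 0.007 -0.0115 0;0 0 0 0;0 0 0 0",
  jaw=0.41,
)

```text
time: 15.12
tool_pos: [0.5482, -0.0164, 0.1007]
tcp_rot: [2.735, 1.546, -0.0]
wrist_force: [0.6, 0.2, 0.1]
width: 0.702
grip_force: 0.0
```

Emit:
carry_out(
  series="0.004 0.006 -0.0105 0;0.0045 0.0065 -0.0105 0;0.0045 0.0065 -0.0105 0;0 0 0 0;0 0 0 0",
)

```text
time: 15.75
tool_pos: [0.561, 0.0027, 0.0689]
tcp_rot: [-2.735, -1.546, 0.001]
wrist_force: [-0.2, 0.1, -0.1]
width: 0.709
grip_force: 0.0
```

Emit:
carry_out(
  series="0 0 0 0;0 0 0 0;0 0 0 0;0 0 0 0;0 0 0 0",
  jaw=-1,
  grip_force=50,
)

```text
time: 16.38
tool_pos: [0.5614, 0.0024, 0.0697]
tcp_rot: [2.735, 1.545, 0.001]
wrist_force: [-0.1, -1.4, 4.2]
width: 0.529
grip_force: 52.4
```

Emit:
carry_out(
  series="-0.0015 -0.0025 0.004 0;-0.003 -0.005 0.008 0;-0.003 -0.005 0.008 0;0 0 0 0",
)

```text
time: 16.88
tool_pos: [0.5532, -0.0105, 0.0894]
tcp_rot: [2.735, 1.545, -0.0]
wrist_force: [-0.3, -0.6, -3.1]
width: 0.534
grip_force: 51.8
```

The battery is held (45 mm opening) and off the seat; the weight reads about 0.3 kg. Lifting clear along deck z, then carrying it to the tray.

Emit:
carry_out(
  series="-0.006 -0.01 0.016 0;-0.006 -0.01 0.016 0;-0.006 -0.01 0.016 0;-0.006 -0.01 0.016 0;-0.006 -0.01 0.02 0;0 0 0.03 0;0 0 0.03 0;0 0 0.03 2;0 0.03 0 3;-0.005 0.045 0 3;-0.005 0.045 0 3;-0.005 0.045 0 3;-0.005 0.045 0 3;-0.005 0.045 0 3;-0.005 0.045 0 3;-0.004 0.045 0 3;-0.003 0.03 0 0;0 0.02 0 0;0 0 0 0;0 0 0 0",
)

```text
time: 19.38
tool_pos: [0.4867, 0.3341, 0.2632]
tcp_rot: [2.317, 2.12, -0.001]
wrist_force: [1.3, -0.7, -3.2]
width: 0.529
grip_force: 51.8
```

```bash
python3 - <<'E'
from fit import *
st=bot.read_state();R=cv2.Rodrigues(np.array(st['tcp_rot']))[0];print('yaw x',np.degrees(np.arctan2(R[1,0],R[0,0])),np.round(st['q'],2),np.round(st['tool_pos'],4),st['width'],np.round(st['wrist_force'],1))
im,d=eyes.read_camera('wrist');P=pose('wrist',st)
v,u=np.mgrid[0:420,0:560];v=v.ravel();u=u.ravel();z=d[v,u];k=(z>.05)&(z<.25)
c=world('wrist',np.c_[u,v][k],z[k],P)
q=(c-st['tool_pos'])@R*1000
m=(abs(q[:,1])<18)&(q[:,2]>-40)&(q[:,0]>-40);b=q[m];print(len(b))
for lo in range(-40,60,8):
    s=b[(b[:,0]>=lo)&(b[:,0]<lo+8)]
    if len(s)>10: print(lo,len(s),np.percentile(s[:,2],[5,50,95]).round(1))
s2,_=eyes.read_camera('side');a=cv2.resize(s2[60:220,140:300],(400,400),interpolation=cv2.INTER_CUBIC)
cv2.imwrite('pics/w7.png',np.hstack([cv2.resize(im,(400,400)),a]))
E
```

```text
yaw x 84.91247184881765 [ 0.56  0.09  1.77 -0.    1.28  0.65] [0.4867 0.3341 0.2632] 0.5285367947844641 [ 1.3 -0.7 -3.2]
16493
-16 642 [-6.6 -4.4 -2. ]
-8 855 [-12.2  -9.7  -7.1]
0 1007 [-17.7 -15.3 -12.6]
8 1158 [-23.8 -21.6 -18.2]
16 1481 [-29.5 -27.  -24.2]
24 1910 [-34.5 -32.1 -29.8]
32 3299 [-36.9 -35.2 -31.6]
40 3531 [-31.  -26.1 -20.4]
48 2610 [-19.7 -15.   -9.6]
```

View pics/w7.png

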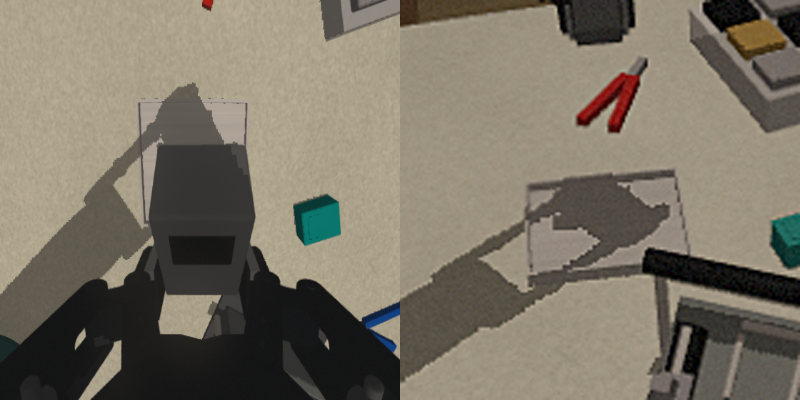

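The wrist depth shows the battery held square at 35°: its top face slopes 0.69, the high top corner is at tool (+37,+37) mm and its low bottom edge is 29 mm below the TCP. In the picture it hangs over the tray at (205,215), tray at (195,130). Plan: touch the low edge to the tray floor, then swing the gripper forward in an arc so the battery pivots flat in a light grip.

Emit:
carry_out(
  series="-0.009 -0.017 -0.03 0;-0.009 -0.017 -0.035 0;0 0 -0.035 0;0 0 -0.035 0;0 0 -0.035 0;0 0 -0.025 0;0 0 -0.015 0;0 0 -0.008 0;0 0 0 0;0 0 0 0",
)

```text
time: 20.72
tool_pos: [0.4695, 0.3016, 0.0463]
tcp_rot: [2.317, 2.121, 0.003]
wrist_force: [-0.1, 0.4, -2.1]
width: 0.528
grip_force: 51.8
```

Emit:
carry_out(
  series="0 0 -0.005 0;0 0 -0.004 0;0 0 -0.002 0;0 0 0 0",
)

```text
time: 21.22
tool_pos: [0.4683, 0.301, 0.0338]
tcp_rot: [-2.317, -2.121, 0.001]
wrist_force: [0.4, -0.4, -3.5]
width: 0.531
grip_force: 51.8
```

Emit:
carry_out(
  series="0 0 -0.001 0;0 0 0 0",
)

```text
time: 21.48
tool_pos: [0.4686, 0.3011, 0.0331]
tcp_rot: [-2.317, -2.121, 0.0]
wrist_force: [0.6, -0.3, -2.1]
width: 0.531
grip_force: 51.8
```

Emit:
carry_out(
  series="0 0 -0.001 0;0 0 0 0",
)

```text
time: 21.72
tool_pos: [0.4685, 0.3011, 0.0321]
tcp_rot: [2.317, 2.121, -0.0]
wrist_force: [0.2, 1.0, -2.0]
width: 0.527
grip_force: 51.8
```

Emit:
carry_out(
  series="0 0 -0.001 0;0 0 0 0",
)

```text
time: 21.98
tool_pos: [0.4687, 0.3012, 0.0316]
tcp_rot: [2.317, 2.121, 0.0]
wrist_force: [-1.2, -0.8, 0.4]
width: 0.526
grip_force: 52.4
```

Emit:
carry_out(
  series="0 0 -0.001 0;0 0 0 0",
)

```text
time: 22.22
tool_pos: [0.4688, 0.3012, 0.0314]
tcp_rot: [2.317, 2.121, 0.0]
wrist_force: [-3.9, -2.4, 8.3]
width: 0.533
grip_force: 53.3
```

The low edge is on the floor (+10 N change). Loosening to 20 N and starting the arc.

Emit:
carry_out(
  series="0 0 0 0;0 0 0 0;0 0.0025 0 0;0 0.0025 0 0;0.0005 0.0025 -0.0005 0;0 0 0 0",
  grip_force=20,
)

```text
time: 22.98
tool_pos: [0.47, 0.3078, 0.0314]
tcp_rot: [2.315, 2.121, -0.0]
wrist_force: [-2.7, -6.6, 10.3]
width: 0.527
grip_force: 53.5
```

```bash
cat > tilt.py <<'E'
from fit import *
st=bot.read_state();R=cv2.Rodrigues(np.array(st['tcp_rot']))[0];print(np.round(st['tool_pos'],4),st['width'],np.round(st['wrist_force'],1),st['grip_force'])
im,d=eyes.read_camera('wrist');P=pose('wrist',st)
v,u=np.mgrid[0:420,0:560];v=v.ravel();u=u.ravel();z=d[v,u];k=(z>.05)&(z<.25)
q=(world('wrist',np.c_[u,v][k],z[k],P)-st['tool_pos'])@R*1000
m=(abs(q[:,1])<18)&(q[:,2]>-40)&(q[:,0]>-20)&(q[:,2]<25);b=q[m]
for lo in range(-16,72,8):
    s=b[(b[:,0]>=lo)&(b[:,0]<lo+8)]
    if len(s)>10: print(lo,len(s),np.percentile(s[:,2],[5,50,95]).round(1))
E
python3 tilt.py
```

```text
[0.47   0.3078 0.0314] 0.5270345059858216 [-2.7 -6.6 10.3] 53.486486077308655
-16 633 [-6.7 -4.6 -2.3]
-8 846 [-12.2  -9.8  -7.2]
0 1021 [-17.7 -15.3 -12.7]
8 1157 [-23.8 -21.5 -18.2]
16 1490 [-29.5 -26.9 -24.2]
24 1925 [-34.4 -32.1 -29.8]
32 3276 [-36.9 -35.2 -31.6]
40 3553 [-31.  -26.  -20.4]
48 2585 [-19.5 -14.9  -9.5]
```

Emit:
carry_out(
  series="0 0 0 0;0 0 0 0;0 0 0 0",
  jaw=-1,
  grip_force=20,
)

```text
time: 23.4
tool_pos: [0.47, 0.3078, 0.0314]
tcp_rot: [2.315, 2.121, 0.0]
wrist_force: [-1.7, -6.0, 10.6]
width: 0.529
grip_force: 53.5
```

Emit:
carry_out(
  series="0 0 0 0;0 0 0 0",
  jaw=0.03,
  grip_force=20,
)

```text
time: 23.65
tool_pos: [0.47, 0.3078, 0.0314]
tcp_rot: [2.315, 2.121, 0.0]
wrist_force: [-2.6, -6.5, 10.2]
width: 0.528
grip_force: 53.5
```

The grip is self-locking: it still reads 53 N and the battery slid without turning. Instead I'll rest the battery on the tray's far (+y) wall, with its low edge on the floor about 20 mm inside, so it is stable when released. Then I'll regrip lightly nearer its middle and press it flat.

Emit:
carry_out(
  series="0 0 0.01 0;0 0 0.012 0;0.0015 0.02 0 0;0.0015 0.02 0 0;0.0015 0.02 0 0;0.0015 0.0195 0 0;0 0 0 0;0 0 0 0",
)

```text
time: 24.65
tool_pos: [0.4746, 0.3881, 0.0512]
tcp_rot: [2.316, 2.122, -0.002]
wrist_force: [-0.1, -1.8, -3.6]
width: 0.525
grip_force: 51.8
```

```bash
python3 - <<'E'
from fit import *
im,d=eyes.read_camera('wrist');st=bot.read_state();P=pose('wrist',st);R=cv2.Rodrigues(np.array(st['tcp_rot']))[0]
v,u=np.mgrid[0:420,0:560];v=v.ravel();u=u.ravel();z=d[v,u];k=(z>.05)&(z<.5)
c=world('wrist',np.c_[u,v][k],z[k],P);q=(c-st['tool_pos'])@R*1000
print(np.round(st['tool_pos'],4),np.round(st['wrist_force'],1))
r=q[(c[:,2]>.011)&(c[:,2]<.022)&(abs(q[:,1])<75)&(q[:,0]<70)]
print(len(r),np.percentile(r[:,0],[2,25,50,75,98]).round(1) if len(r) else '')
im,d=eyes.read_camera('top');V=data('top',d,pose('top'),(120,215,205,300),1);q=V[1]+V[0]*V[2][:,None]
a=np.radians(84.8);t=(q[:,:2]-[.472,.337])@np.array([np.cos(a),np.sin(a)])*1000
for h in [.008,.011]:
  m=(q[:,2]>h)&(q[:,2]<.022);hist=np.histogram(t[m],bins=np.arange(-90,92,4));print([(int(e),int(n)) for e,n in zip(hist[1],hist[0]) if abs(e)>66])
E
```

```text
[0.4746 0.3877 0.0512] [-0.3  0.8 -2.6]
1255 [25.7 26.9 28.1 29.2 30. ]
[(-90, 0), (-86, 0), (-82, 94), (-78, 49), (-74, 4), (-70, 7), (70, 3), (74, 17), (78, 10), (82, 0), (86, 0)]
[(-90, 0), (-86, 0), (-82, 73), (-78, 47), (-74, 2), (-70, 5), (70, 3), (74, 15), (78, 10), (82, 0), (86, 0)]
```

Wall inner face measured 25.5 mm ahead of the TCP, so 20 mm ahead of the low edge, as planned. Lowering.

Emit:
carry_out(
  series="0 0 -0.008 0;0 0 -0.007 0;0 0 -0.003 0;0 0 0 0;0 0 0 0",
)

```text
time: 25.38
tool_pos: [0.4752, 0.3882, 0.0338]
tcp_rot: [2.317, 2.121, 0.0]
wrist_force: [0.4, -0.6, -2.4]
width: 0.53
grip_force: 51.8
```

Emit:
carry_out(
  series="0 0 -0.001 0;0 0 0 0",
)

```text
time: 25.62
tool_pos: [0.4751, 0.3882, 0.0328]
tcp_rot: [-2.317, -2.121, -0.0]
wrist_force: [0.3, -0.2, -2.3]
width: 0.53
grip_force: 51.8
```

Emit:
carry_out(
  series="0 0 -0.0012 0;0 0 0 0",
)

```text
time: 25.88
tool_pos: [0.4752, 0.3883, 0.0317]
tcp_rot: [2.317, 2.121, 0.001]
wrist_force: [0.3, 0.4, -1.3]
width: 0.532
grip_force: 52.1
```

Emit:
carry_out(
  series="0 0 0 0;0 0 0 0",
  jaw=0.07,
)

```text
time: 26.12
tool_pos: [0.4751, 0.3882, 0.0316]
tcp_rot: [-2.317, -2.121, -0.0]
wrist_force: [-0.6, -0.4, -1.0]
width: 0.533
grip_force: 16.1
```

Emit:
carry_out(
  series="0 0 0 0;0 0 0 0",
  jaw=0.1,
)

```text
time: 26.38
tool_pos: [0.4754, 0.3883, 0.0318]
tcp_rot: [2.317, 2.121, 0.001]
wrist_force: [0.2, -0.4, -0.3]
width: 0.552
grip_force: 0.0
```

```bash
python3 tilt.py
```

```text
[0.4754 0.3883 0.0318] 0.5524931163700414 [ 0.2 -0.4 -0.3] 0.0
8 373 [-14.3  -9.9  -4. ]
16 579 [-28.3 -23.2 -16.2]
24 2622 [-30.8 -29.3 -27.2]
32 2920 [-27.4 -24.8 -22.4]
40 2713 [-22.4 -19.9 -17.4]
48 2523 [-17.5 -14.9 -12.8]
56 2326 [-12.9 -10.4  -7.8]
64 2217 [-8.1 -5.5 -2.8]
```

Release to 16 N let the battery tip over the wall. By the depth profile it now lies at about -31°: right way up, resting on the wall with its outer end on the bench. I'll open, check its lateral position, and regrip near its middle.

Emit:
carry_out(
  series="0 0 0 0;0 0 0 0;0 0 0.006 0;0 0 0 0",
  jaw=0.5,
)

```text
time: 26.92
tool_pos: [0.4756, 0.3885, 0.0383]
tcp_rot: [2.317, 2.121, 0.002]
wrist_force: [0.0, -0.2, 0.1]
width: 0.748
grip_force: 0.0
```

```bash
cat > bat.py <<'E'
from fit import *
st=bot.read_state();R=cv2.Rodrigues(np.array(st['tcp_rot']))[0];print(np.round(st['tool_pos'],4),round(st['width'],3),np.round(st['wrist_force'],1))
im,d=eyes.read_camera('wrist');P=pose('wrist',st)
cv2.imwrite('pics/now.png',cv2.resize(im,(784,588)))
v,u=np.mgrid[0:420,0:560];v=v.ravel();u=u.ravel();z=d[v,u];k=(z>.05)&(z<.35)
c=world('wrist',np.c_[u,v][k],z[k],P);q=(c-st['tool_pos'])@R*1000;h=c[:,2]*1000
for lo in range(-20,110,8):
    m=(q[:,0]>=lo)&(q[:,0]<lo+8)&(abs(q[:,1])<30)&(q[:,2]>-45);s=q[m];hh=h[m]
    if len(s)>10:
        t=np.percentile(hh,90);e=s[hh>t-9]
        print(lo,len(s),'h',np.percentile(hh,[5,50,95]).round(1),'y',np.percentile(e[:,1],[1,99]).round(1))
E
python3 bat.py
```

```text
[0.4756 0.3885 0.0383] 0.748 [ 0.  -0.2  0.1]
-20 1368 h [2. 3. 4.] y [-29.1  29.2]
-12 848 h [2.1 3.  4. ] y [-29.4  29.4]
4 147 h [37.5 38.7 82.7] y [-29.9   2.4]
12 360 h [48.8 57.9 59. ] y [-27.8  22. ]
20 2970 h [55.3 57.5 59.3] y [-21.4  23.1]
28 2984 h [51.4 53.6 55.8] y [-21.4  23.2]
36 2861 h [47.3 49.6 51.7] y [-21.4  23.1]
44 2694 h [43.7 45.6 47.8] y [-21.4  23.2]
52 2622 h [39.7 41.9 44.2] y [-21.4  23.1]
60 2593 h [35.6 38.  40.2] y [-21.5  23.2]
68 2414 h [31.1 33.6 35.7] y [-21.5  23.2]
76 1601 h [-2.1 -0.9  0.6] y [-29.5  29.5]
84 2158 h [-2.  -0.9  0.1] y [-29.4  29.3]
92 2181 h [-2.1 -0.9  0.2] y [-29.4  29.3]
100 2280 h [-2.1 -0.9  0.2] y [-29.5  29.4]
108 2339 h [-2.1 -1.   0.2] y [-29.4  29.4]
```

Emit:
carry_out(
  series="0.002 0.017 0 0;0.002 0.018 0 0;0 0 -0.0025 0;0 0 0 0;0 0 0 0",
)

```text
time: 27.6
tool_pos: [0.4787, 0.4227, 0.0345]
tcp_rot: [2.317, 2.121, -0.002]
wrist_force: [0.2, -0.9, 0.1]
width: 0.749
grip_force: 0.0
```

Emit:
carry_out(
  series="0 0 0 0;0 0 0 0;0 0 0 0;0 0 0 0;0 0 0 0",
  jaw=-1,
  grip_force=22,
)

```text
time: 28.22
tool_pos: [0.4791, 0.4229, 0.035]
tcp_rot: [2.317, 2.121, -0.0]
wrist_force: [0.6, -0.6, -0.1]
width: 0.536
grip_force: 27.6
```

Emit:
carry_out(
  series="0 0 0.003 0;0 0 0.005 0;0 0 0.008 0;0 0 0 0",
)

```text
time: 28.72
tool_pos: [0.4798, 0.4238, 0.0522]
tcp_rot: [2.317, 2.121, 0.004]
wrist_force: [0.3, 0.3, -2.5]
width: 0.536
grip_force: 27.4
```

```bash
python3 bat.py
```

```text
[0.4798 0.4238 0.0522] 0.536 [ 0.3  0.3 -2.5]
-20 724 h [74.5 75.6 76.5] y [-21.4  23.4]
-12 3035 h [71.2 73.5 76.1] y [-22.1  24.3]
-4 3131 h [67.3 69.7 76.8] y [-23.1  25.4]
4 5335 h [58.2 66.7 93.9] y [-29.8  29.8]
12 2644 h [59.7 61.9 64.6] y [-29.1  24.1]
20 2486 h [55.8 58.  60.3] y [-21.1  23.5]
28 2991 h [-1.5 53.6 56.1] y [-21.2  23.4]
36 3360 h [-1.8 48.4 51.7] y [-21.1  23.3]
44 1516 h [-2.  -0.9  0.1] y [-29.3  29.3]
52 1628 h [-1.9 -0.8  0.2] y [-29.4  29.4]
60 1637 h [-2.  -0.9  0.2] y [-29.4  29.4]
68 1658 h [-2.  -0.9  0.2] y [-29.3  29.4]
76 1787 h [-2.  -1.   0.1] y [-29.4  29.4]
84 1823 h [-2.  -0.9  0.3] y [-29.4  29.2]
92 2017 h [-2.  -0.6 13. ] y [16.8 29.8]
100 2009 h [-2.  -0.7 13.1] y [17.9 29.8]
108 2226 h [-2.  -0.5 13. ] y [-17.7  29.9]
```

Held in a light 27 N grip. Lifting over the wall and back to the tray's middle.

Emit:
carry_out(
  series="0 0 0.01 0;0 0 0.015 0;-0.001 -0.012 0 0;-0.002 -0.022 0 0;-0.002 -0.022 0 0;-0.002 -0.022 0 0;0 -0.002 -0.008 0;0 0 -0.012 0;0 0 -0.008 0;0 0 -0.004 0;0 0 0 0;0 0 0 0",
)

```text
time: 30.28
tool_pos: [0.4723, 0.3436, 0.0442]
tcp_rot: [2.317, 2.122, 0.001]
wrist_force: [-0.2, 0.3, -2.3]
width: 0.533
grip_force: 27.4
```

```bash
python3 bat.py | awk '$1<45'
```

```text
-20 738 h [66.4 67.5 68.5] y [-21.2  23.4]
-12 3016 h [63.2 65.5 68.1] y [-22.   24.4]
-4 3124 h [59.3 61.7 68.9] y [-23.1  25.4]
4 5358 h [49.8 58.7 85.9] y [-29.8  29.9]
12 2660 h [51.5 53.8 56.7] y [-29.2  24.3]
20 2503 h [47.5 50.  52.2] y [-21.1  23.5]
28 2648 h [ 2.9 45.8 48.2] y [-21.   23.4]
36 3546 h [ 2.2 40.  43.6] y [-21.1  23.4]
44 1760 h [1.9 3.  4. ] y [-29.4  29.4]
```

Emit:
carry_out(
  series="0 0 -0.002 0;0 0 -0.002 0;0 0 0 0;0 -0.0028 -0.0025 0;0 -0.0025 -0.0022 0;0 0 0 0",
)

```text
time: 31.08
tool_pos: [0.4722, 0.3387, 0.0364]
tcp_rot: [-2.317, -2.12, -0.002]
wrist_force: [-3.4, 1.3, 4.4]
width: 0.538
grip_force: 28.1
```

```bash
python3 bat.py | awk '$1<45'
```

```text
-20 995 h [57.9 59.  60. ] y [-21.   23.3]
-12 2882 h [55.1 57.1 59.7] y [-22.1  24.4]
-4 3018 h [51.9 54.  61.1] y [-23.2  25.4]
4 5241 h [42.2 51.5 78.1] y [-29.7  29.9]
12 2680 h [45.6 47.6 50.2] y [-29.2  25.3]
20 2564 h [42.2 44.4 46.4] y [-21.2  23.5]
28 2513 h [38.7 41.2 43.1] y [-21.   23.5]
36 3843 h [ 2.3 36.4 39.4] y [-21.1  23.4]
44 1918 h [1.9 3.  4. ] y [-29.2  29.3]
```

It is pivoting as planned (26° to 22° with about 7 N press). Continuing.

Emit:
carry_out(
  series="0 -0.0024 -0.0025 0;0 -0.0023 -0.0026 0;0 -0.002 -0.0028 0;0 0 0 0",
)

```text
time: 31.62
tool_pos: [0.4716, 0.3308, 0.0279]
tcp_rot: [-2.317, -2.121, 0.002]
wrist_force: [-4.6, -0.2, 6.4]
width: 0.534
grip_force: 28.7
```

```bash
python3 bat.py | awk '$1<45'
```

```text
-20 1591 h [47.4 48.5 49.4] y [-21.   23.3]
-12 2479 h [46.2 47.5 51. ] y [-22.2  24.5]
-4 2752 h [44.8 46.1 52.8] y [-23.2  25.4]
4 4967 h [34.5 45.2 69.8] y [-29.8  29.8]
12 2571 h [42.1 43.4 45.2] y [-29.2  25.9]
20 2586 h [40.6 42.1 43.4] y [-21.1  23.6]
28 2679 h [39.1 40.7 41.9] y [-21.1  23.4]
36 4326 h [ 2.3 38.2 40. ] y [-20.9  23.3]
44 2288 h [ 2.   3.  36.3] y [-29.3  29.2]
```

Emit:
carry_out(
  series="0 -0.0013 -0.002 0;0 -0.0012 -0.002 0;0 -0.0008 -0.0015 0;0 0 0 0",
)

```text
time: 32.17
tool_pos: [0.4714, 0.3272, 0.0223]
tcp_rot: [-2.317, -2.122, 0.003]
wrist_force: [-5.6, -1.1, 6.7]
width: 0.538
grip_force: 29.1
```

```bash
python3 bat.py | awk '$1<45'
```

```text
-20 1774 h [40.6 41.6 42.5] y [-21.1  23.4]
-12 2294 h [40.4 41.4 45.8] y [-22.2  24.4]
-4 2573 h [40.  41.  47.1] y [-23.2  25.5]
4 4785 h [30.8 40.9 64.2] y [-29.8  29.8]
12 2549 h [39.2 40.4 42. ] y [-29.1  24.2]
20 2598 h [38.7 40.  41.1] y [-21.1  23.4]
28 2758 h [38.3 39.6 40.7] y [-21.1  23.4]
36 4908 h [ 2.6 37.9 39.8] y [-21.   23.2]
44 2248 h [1.9 3.  4. ] y [-29.4  29.5]
```

Emit:
carry_out(
  series="0 -0.0004 -0.001 0;0 0 -0.0008 0;0 0 0 0",
)

```text
time: 32.6
tool_pos: [0.4714, 0.3264, 0.0207]
tcp_rot: [2.316, 2.122, -0.004]
wrist_force: [-5.4, -3.8, 9.0]
width: 0.534
grip_force: 29.5
```

```bash
python3 bat.py | awk '$1<45'
```

```text
-20 1787 h [38.7 39.6 40.5] y [-21.   23.4]
-12 2260 h [38.6 39.6 44.1] y [-22.2  24.5]
-4 2514 h [38.5 39.5 45.5] y [-23.2  25.5]
4 4732 h [29.4 39.7 62.5] y [-29.7  29.8]
12 2545 h [38.3 39.5 51.3] y [-29.2  24.2]
20 2584 h [38.2 39.4 40.5] y [-21.1  23.4]
28 2782 h [38.  39.2 40.3] y [-21.   23.5]
36 5036 h [ 2.8 37.6 39.6] y [-21.   23.2]
44 2362 h [2.  3.  3.9] y [-29.4  29.4]
```

Flat to about 0.5°. Releasing gently and rising straight up.

Emit:
carry_out(
  series="0 0 0 0;0 0 0 0;0 0 0 0",
  jaw=0.1,
)

```text
time: 33.02
tool_pos: [0.4721, 0.3273, 0.0199]
tcp_rot: [2.317, 2.121, -0.0]
wrist_force: [-1.1, -0.9, 0.1]
width: 0.543
grip_force: 0.4
```

Emit:
carry_out(
  series="0 0 0 0;0 0 0 0;0 0 0 0;0 0 0.01 0;0 0 0.03 0;0 0 0.04 0;0 0 0.05 0;0 -0.03 0.05 0;0 -0.03 0.05 0;0 0 0 0;0 0 0 0",
  jaw=0.6,
)

```text
time: 34.4
tool_pos: [0.472, 0.2674, 0.2506]
tcp_rot: [2.318, 2.121, 0.002]
wrist_force: [0.3, 0.3, -0.1]
width: 0.801
grip_force: 0.0
```

```bash
python3 - <<'E'
from fit import *
st=bot.read_state();print(np.round(st['tool_pos'],3),np.round(st['wrist_force'],1),st['width'])
im,d=eyes.read_camera('wrist');P=pose('wrist',st)
v,u=np.mgrid[0:420,0:560];v=v.ravel();u=u.ravel();z=d[v,u];k=(z>.2)&(z<.6)
c=world('wrist',np.c_[u,v][k],z[k],P)
b=c[(c[:,2]>.03)&(c[:,2]<.06)&(abs(c[:,0]-.472)<.07)&(abs(c[:,1]-.337)<.07)]
n=np.linalg.lstsq(np.c_[b[:,:2],np.ones(len(b))],b[:,2],rcond=None)[0];print('bat',len(b),cv2.minAreaRect((b[:,:2]*1000).astype(np.float32)),'slopes',n[:2].round(3),np.median(b[:,2]))
a,_=eyes.read_camera('top');s,ds=eyes.read_camera('side')
A=cv2.resize(a[120:310,125:355],(400,330),interpolation=cv2.INTER_CUBIC);B=cv2.resize(s[130:295,180:380],(400,330),interpolation=cv2.INTER_CUBIC)
cv2.imwrite('pics/end.png',np.hstack([A,B]))
E
```

```text
[0.472 0.267 0.251] [ 0.3  0.3 -0.1] 0.8008822349835383
bat 2980 ((473.8741149902344, 337.1875305175781), (64.96854400634766, 46.050086975097656), 85.63996887207031) slopes [-0.     0.002] 0.03912114678521708
```

View pics/end.png

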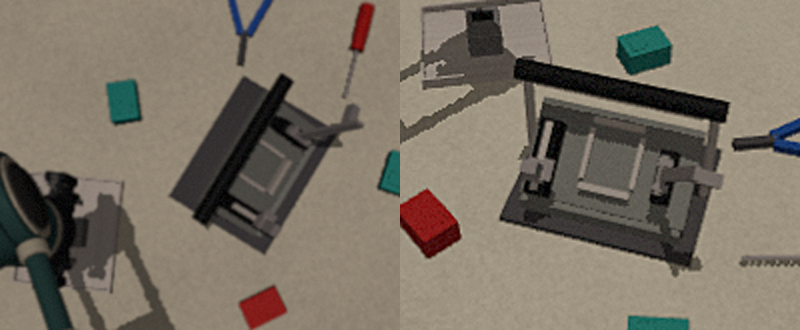

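The final picture shows the battery flat in the tray at (485,35), the gate standing open at (690,175), and the tab down its track at (540,165). The cradle is empty, and the cutters and screwdriver have not moved. The wrist depth puts the battery at the tray centre with slopes under 0.2°. Handing in.

```bash
python3 -c "
from workcell import bot
print(bot.finish_job())"
```

```text
the job is handed in; nothing more can be done
None
```

Job handed in: tab at its end stop, gate open at 1.95 rad, and battery flat and right way up in the middle of the tray. On the first set-down it tipped over the tray wall when I released it there, fell partly onto the bench and had to be regripped, which could count against "do not drop".

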